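# Take up the slack of a syringe driver and set its pusher to the gauge

### The job

The pusher of the small syringe driver has been run too far and presses hard on the plunger of the check gauge. Working it only by its black handle, draw the pusher back until it stands about 10 mm clear of the freed plunger, then bring it up again slowly from behind, through the slack, until you feel the gauge's firm inner spring just met, within about 2 mm, and let go there with the slack still taken up forward. If you overrun, draw clear and come up again rather than easing back; never load the plunger beyond 16 N, and leave the things beside the driver alone.

Things in the scene. Friction and masses are not known exactly. Their poses are not given: they have to be found in the camera images.
- driver_bed: Fixed grey base plate of the syringe driver, 96 x 300 x 12 mm; origin at its underside on the table; its +y is 'forward', from handle to gauge; z up. It spans y -133 to +167 mm, x +-48 mm. At its +y end a steel gauge barrel, 29 mm thick, y 62 to 154 mm, axis 30 mm above the table, is strapped in two blocks; nothing fixed on it is above 50 mm.
- gauge_plunger: Dark disc 26 mm across on a 10 mm rod, sliding along the bed's y at x = 0, z = 30 mm. Origin: centre of its rear (-y) face; axes as the bed's. A light spring (1 N) returns it to a stop at y = 18 mm of the bed. Pressed in, it meets a firm inner spring, unseen, somewhere from y = 25 to 35 mm, differing each time: there the force jumps from 1 to 4.5 N, then 1.2 N per mm.
- pusher_saddle: White U-shaped saddle, 60 mm wide, top 43 mm above the table: pusher wall in front, rear wall behind, joined by a thin floor. Slides along the bed's y, 8 N dry friction, stays where left, y = -25 to +49 mm of the bed. Origin: centre of the pusher wall's front face, which bears on the plunger (with 7.5 to 13.5 N at the start); axes as the bed's. Not to be touched directly.
- drive_handle: Black upright grip, 18 mm along y, 36 mm along x, 38 mm high (top 92 mm above the table), on a dark block that lies between the saddle's walls with 10 mm of play. Origin: centre of the grip, 73 mm above the table; axes as the bed's. It is 27 mm behind (-y of) the saddle's origin when the slack is taken up forward, 37 mm behind when the block pulls the rear wall.
- vial: Bystander: brown glass vial, 43 mm across, 77 mm high, standing upright beside the bed; origin under its centre.
- tape: Bystander: roll of tape, 62 mm across, 25 mm high, lying beside the bed; origin under its centre.
- syringe: Bystander: syringe, 30 x 118 x 18 mm, lying along the near (-x) side of the bed; origin under its centre.
- block_front (a point): Centre of the drive block's front face (block 30 mm long, 44 mm wide, top 41 mm high), which pushes the saddle's pusher wall; 15 mm ahead of the grip's centre, 42 mm lower. The block has 5 N dry friction, stays where left. Pushed slowly forward the hand feels about 5 N in the play, 13 N carrying the saddle, 14 N with the plunger, 17.5 N and 1.2 N per mm more on the firm spring.

How it is judged (in metres and radians):
On the way, in this order (a step that is already met when the one before it is completed fails the run):
1. the pusher's front face stands at least 8 mm clear behind the plunger (y of pusher_saddle in the frame of gauge_plunger below -0.008 m), for 0.1 s.
2. brought up again, the pusher bears on the plunger with more than 3 N (firm spring met) with the slack taken up forward (contact force between pusher_saddle and gauge_plunger above 3 N and y of drive_handle in the frame of pusher_saddle above -0.029 m), for 0.1 s.
At the end, for the whole second after the job is handed in: The pusher bears on the plunger with 3 to 7.3 N, that is on the firm inner spring and no more than about 2.5 mm into it; the drive block stands within 2 mm of the pusher wall (slack taken up forward), and the handle is let go and at rest (all of step 2 and contact force between pusher_saddle and gauge_plunger below 7.3 N and linear speed of drive_handle below 0.005 m/s); the robot touches nothing.
It fails at once if the plunger is pressed with more than 18 N (contact force between pusher_saddle and gauge_plunger above 18 N).
It fails at once if the pusher saddle or the plunger is pushed directly by the robot (more than 2 N) (contact force between any of the arm, the fingers and pusher_saddle above 2 N or contact force between any of the arm, the fingers and gauge_plunger above 2 N).
It fails at once if the vial, tape roll or syringe is moved by more than 20 mm (distance of any of vial, tape, syringe from where it was at the start of the episode above 0.02 m).
It also fails if it takes over 48 s, if anything falls off the work surface, if the arm or the gripper's body presses on something with over 40 N, if the wrist force passes 120 N, or if a joint passes its speed limit or range.

### The arm

A 7-joint arm with a two-finger parallel gripper is mounted at the origin on a cart in front of the work surface, level with it; the furniture and walls round the work are solid. World frame = base frame: x ahead of the robot, y to its left, z up, the work surface at z = 0. Lengths are in mm, angles in rad, forces in N, time in s.
With the tool pointing down it reaches from about 400 to 850 mm from the base axis. Payload 10.4 kg.
Tool frame: the origin (TCP) lies at the very end of the fingers, on their centre line; the grasp point (between the pads) lies 19 mm behind it; z points along the fingers, y is the line along which they close (so a half turn about z gives the same grasp; the last joint's range is limited). The gripper opens to 85 mm and grips with 20 to 120 N. Pads are 22 mm wide; open, the fingers measure 114 mm over their backs; the gripper's body (76 mm by 85 mm) begins 54 mm behind the grasp point. The pads swing forward as they close: fully open they stand 13 mm farther back than shut.
Start: joints at [1.1, 0.332, -0.065, 1.46, 0.022, 1.35, -0.088], TCP at [270.638, -563.388, 231.338] pointing down, gripper open.
Joint ranges: [-2.6, 2.6], [-0.5, 2.12], [-1.47, 1.34], [0.16, 2.42], [-1.27, 4.41], [0.06, 2.06], [-2.6, 2.6]. Speed limits (rad/s): [2.22, 2.22, 2.79, 2.79, 3.14, 3.14, 3.14].

### API

Orientations are given as a rotation vector (axis times angle).
In Python, from cell import read_state, camera, sign_off, cut_out, pinpoint gives the robot as it stands. The module is installed in compiled form; this text tells all that it offers.
- The arm moves only by the tool arm_command, never from a script. Its argument "series" is one flat list of numbers, 7 for each row, row after row: the shift along the tool's x, y, z in mm, then the turn, a rotation vector about the tool's x, y, z in rad, then the finger opening in mm, from 0 to 85.4. A call has 1 to 12 rows; each row shifts and turns the commanded pose from where the row before left it, along the tool's axes as they then stand; what a row does not reach is not made up. A row lasts 1/8 s, in which the tool goes at most 62.5 mm and 10.7 degrees, less where a joint would pass 70% of its speed; a pose out of reach is approached as far as the arm can. A call is refused whole if a number of a shift passes 62.5 or a number of a turn 0.188, either way. A call with a gripper value outside its range is refused whole. The fingers move at their own pace and stop on an object; "force" is the grip in N (left out, the last holds). Time passes only in rows, so rows that do not move let the fingers close. It gives the time, the measured TCP pose, the force, the opening and the grip force at its end, in the units of the state.
- read_state(): the state, without advancing time (a new reading comes with each control period).
- camera(name): name is "side" or "top"; returns a dict with "pixels" (384x512x3 uint8, red, green, blue), "camera_matrix" (3x3 intrinsics, pixels), "origin" and "attitude" of the camera in the world. Camera axes: x right, y down, z forward; pixel columns grow to the right and rows downward; lengths in mm; the calibration is good to about 2 mm. A picture is of the moment at which its call begins. There is no depth.
- sign_off(): hands the job in; it is judged then, once.
Trained networks look in a picture, given as the dict that the camera call returned (one of the last four; its "shot" number tells which), for a name from the list of things; names that differ only in an ending like _2 or _b are one class to them, and where a whole thing is asked for, a point or a joint stands for the part that bears it (a point fixed in the world has none). Each returns a list of dicts, best first, with "p" (0 to 1); they miss things now and then, are a little off and sometimes report something else, mostly with a low value. They report only what shows in the picture. A call takes as long as a camera call.
- cut_out(picture, label): "pixels" (384x512 bool, what is visible of it) and "bbox" ([centre column, centre row, width, height] in pixels, round what is visible of it).
- pinpoint(picture, label): "point" ([column, row] in pixels: a listed point, or the origin of a listed thing).
The state is a dict: "t": time; "joint_pos": joint angles; "qd": joint speeds; "effort": joint torques, N m; "position": TCP position; "tool_rot": TCP orientation; "force": force on the tool from outside, world axes, zero at the start; "ft_torque": the same for the moment, N m; "opening": finger opening in mm; "finger_force": force on a finger pad.
Only numpy, scipy, OpenCV 4.12 (cv2) and the standard library are available. Lean on these libraries where they do the work, as an engineer would, in place of code of your own. Each camera call takes 0.05 s, during which the arm holds its last target. There are 200 camera calls.

## Working session

There is one attempt and no reset: what is moved stays moved. The work goes in short steps, Python scripts to look and compute and a tool call to move; the robot and the scene stay as the last step left them, time stands still between calls to the robot, and variables do not carry over. Pictures are saved under pics/ and viewed, at most 10 in all, crops included, and the job is handed in when it is done.

Besides the shell and the picture viewer there is one more tool, called after "Request:" in YAML: its name, and indented under it one key for each argument. arm_command: Moves the arm, as the interface text tells. Its arguments: {"type":"object","properties":{"series":{"type":"array","items":{"type":"number"}},"force":{"type":"number"}},"required":["series"]}

```bash
mkdir -p pics
cat > h.py <<'E'
import numpy as np, cv2
from cell import *
from scipy.spatial.transform import Rotation as R
def att(c):
    a=np.array(c["attitude"],float)
    return a if a.shape==(3,3) else R.from_rotvec(a).as_matrix()
def ray(c,p):
    K=np.array(c["camera_matrix"]); d=att(c)@np.linalg.solve(K,[p[0],p[1],1.]); return np.array(c["origin"],float),d
def atz(c,p,z):
    o,d=ray(c,p); return o+d*(z-o[2])/d[2]
def proj(c,X):
    q=np.array(c["camera_matrix"])@(att(c).T@(np.array(X,float)-np.array(c["origin"]))); return q[:2]/q[2]
def tri(l):
    A=np.zeros((3,3));b=np.zeros(3)
    for c,p in l:
        o,d=ray(c,p);d/=np.linalg.norm(d);M=np.eye(3)-np.outer(d,d);A+=M;b+=M@o
    return np.linalg.solve(A,b)
E
python3 - <<'E'
from h import *
s=read_state(); print(s)
cs={}
for n in("top","side"):
    c=camera(n);cs[n]=c
    print(n,c["origin"],np.array(c["attitude"]).round(3).tolist(),c["camera_matrix"])
    cv2.imwrite(f"pics/{n}0.png",c["pixels"][:,:,::-1])
Z=dict(driver_bed=0,gauge_plunger=30,pusher_saddle=None,drive_handle=73,vial=0,tape=0,syringe=0,block_front=31)
for k,z in Z.items():
    L=[]
    for n,c in cs.items():
        r=pinpoint(c,k)
        if r: L.append((c,r[0]["point"])); print(k,n,np.round(r[0]["point"],1),round(r[0]["p"],2), atz(c,r[0]["point"],z if z is not None else 30).round(1))
    if len(L)==2: print("   tri",tri(L).round(1))
E
```

```text
{'t': 0.0, 'joint_pos': array([ 1.10037304,  0.33286742, -0.0647026 ,  1.46098458,  0.02162081,
        1.34992532, -0.08847909]), 'qd': array([-1.74256024e-03, -1.87851143e-05,  1.92606962e-03, -4.00026309e-04,
        3.57288726e-04,  1.25571719e-03,  1.05984565e-05]), 'effort': array([-3.70087519e-04, -6.25445580e+01,  4.89048916e-02, -3.91598403e+01,
        1.60476915e-02,  1.01400999e-02, -5.29173053e-05]), 'position': array([ 270.44154593, -563.01175992,  230.49808976]), 'tool_rot': array([-3.06175704e+00, -6.97335073e-01,  6.57855870e-04]), 'force': array([ 0.16649031, -0.80927545,  0.54074258]), 'ft_torque': array([ 0.02906007,  0.02951655, -0.00714437]), 'finger_force': 0.0, 'opening': 85.0880335567195}
top [ 374.2715292 -157.5941973  899.4446224] [-2.093, 2.127, -0.235] [[378.48925212   0.         259.51325779]
 [  0.         378.48925212 192.13907299]
 [  0.           0.           1.        ]]
side [1145.82305996 -574.01808052  722.04484323] [-2.083, -1.094, 0.503] [[472.62851645   0.         260.89195968]
 [  0.         472.62851645 185.33945549]
 [  0.           0.     
[... 461 characters left out ...]
.1]
drive_handle top [256.9 230. ] 0.68 [ 471.3 -156.8   73. ]
drive_handle side [242.  163.1] 0.71 [ 456.8 -160.9   73. ]
   tri [ 467.8 -161.4   81.4]
vial top [234.2 201.1] 0.85 [ 550.8 -102.8    0. ]
vial side [289.  203.2] 0.68 [ 556.8 -105.2    0. ]
   tri [ 552.2 -102.1   -5.5]
tape top [286.4 175.3] 0.82 [ 613.4 -231.2    0. ]
tape side [247.7 177. ] 0.63 [ 430.6 -131.4    0. ]
   tri [ 574.6 -219.8  145.1]
syringe top [256.4 275.5] 0.76 [ 374.1 -154.     0. ]
syringe side [229.2 171.3] 0.76 [ 387.9 -156.1    0. ]
   tri [ 375.3 -151.8  -10.9]
block_front top [253.6 236.7] 0.8 [ 461. -149.   31.]
block_front side [288.4 202.7] 0.62 [ 580.2 -125.5   31. ]
   tri [ 493.9 -112.5  -46.9]
```

Run:
```python
from h import *
for n,(a,b,e,f) in dict(top=(130,330,150,350),side=(100,300,150,400)).items():
    im=cv2.imread(f"pics/{n}0.png")
    c=im[a:b,e:f]
    cv2.imwrite(f"pics/{n}0c.png",cv2.resize(c,None,fx=3,fy=3,interpolation=cv2.INTER_CUBIC))
c=camera("top")
for k in("driver_bed","drive_handle","pusher_saddle"):
    r=cut_out(c,k)[0]; m=r["pixels"].astype(np.uint8)
    print(k,r["p"],r["bbox"],m.sum())
    if k=="driver_bed":
        p=cv2.findContours(m,0,1)[0]; p=max(p,key=cv2.contourArea)[:,0]
        w=np.array([atz(c,q,12)[:2] for q in p],np.float32)
        rr=cv2.minAreaRect(w); print(rr, cv2.boxPoints(rr))
```

```text
driver_bed 0.9 [255.1, 235.0, 133.2, 81.4] 5377
((464.1976623535156, -152.08729553222656), (98.10779571533203, 304.8442077636719), 19.926654815673828) [[ 366.1326    -25.509155]
 [ 470.02866  -312.10223 ]
 [ 562.2627   -278.66544 ]
 [ 458.36667     7.927643]]
drive_handle 0.51 [257.5, 233.2, 13.7, 26.7] 247
pusher_saddle 0.7 [259.1, 234.4, 28.6, 32.6] 406
```

View pics/top0c.png

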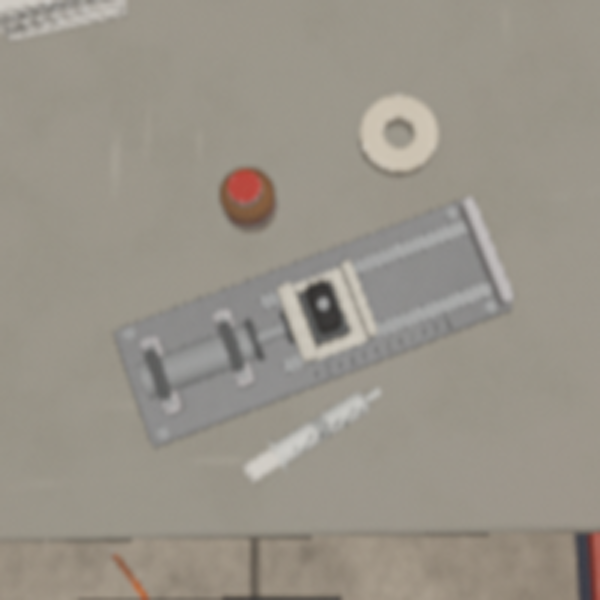

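View pics/side0c.png

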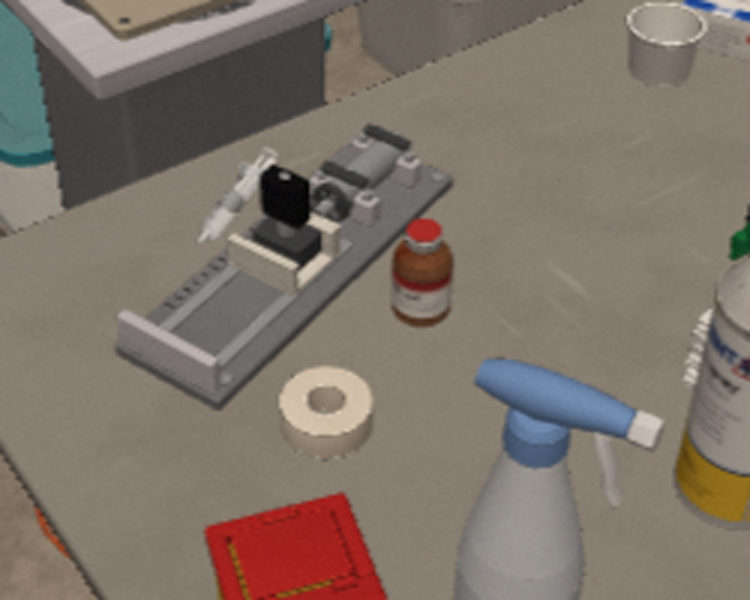

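```bash
cat >> h.py <<'E'
TH=np.deg2rad(19.93); EX=np.array([np.cos(TH),np.sin(TH)]); EY=np.array([-np.sin(TH),np.cos(TH)])
O=np.array([470.2,-167.])
def bed(X): d=np.asarray(X)[:2]-O; return np.array([d@EX,d@EY])
E
python3 - <<'E'
from h import *
c=camera("top"); s=camera("side")
pt,ps=(257.3,231.),(245.,159.)
print("dot tri",tri([(c,pt),(s,ps)]),"top@92",atz(c,pt,92),"side@92",atz(s,ps,92))
for X in(atz(c,pt,92),atz(s,ps,92)): print(bed(X))
# bed fits per camera
for n,k in(("top",c),("side",s)):
    r=cut_out(k,"driver_bed"); 
    print(n,[x["p"] for x in r],bed(atz(k,pinpoint(k,"gauge_plunger")[0]["point"],30)),bed(atz(k,pinpoint(k,"pusher_saddle")[0]["point"],21)), bed(atz(k,pinpoint(k,"drive_handle")[0]["point"],73)))
    m=r[0]["pixels"].astype(np.uint8); m=cv2.morphologyEx(m,2,np.ones((3,3)))
    p=max(cv2.findContours(m,0,1)[0],key=cv2.contourArea)[:,0]
    w=np.array([atz(k,q,12)[:2] for q in p],np.float32); rr=cv2.minAreaRect(w);print(rr)
    # handle dark pixels near
    im=k["pixels"].astype(int)
    h=cut_out(k,"drive_handle")[0]; q=np.argwhere(h["pixels"]&(im.max(2)<50))[:,::-1]
    print(n,"handle dark",q.mean(0),q.min(0),q.max(0),cv2.minAreaRect(q.astype(np.float32)))
    # projected grip box
    for z in(54,92):
        print(z,[proj(k,[*(O+EX*a+EY*(b+0)),z]).round(1).tolist() for a,b in((-18,-9),(18,-9),(18,9),(-18,9))])
    cv2.imwrite(f"pics/{n}1c.png",cv2.resize(k["pixels"][130:280,190:330,::-1] if n=="top" else k["pixels"][140:220,210:290,::-1],None,fx=5 if n=="top" else 7,fy=4 if n=="top" else 7,interpolation=2)[:600,:800])
st=read_state(); Rm=R.from_rotvec(st["tool_rot"]).as_matrix(); print(Rm.round(3))
for sg in(1,-1):
    T=np.column_stack([np.cross([*(sg*EX),0],[0,0,-1]),[*(sg*EX),0],[0,0,-1]])
    print(sg,R.from_matrix(Rm.T@T).as_rotvec())
E
```

```text
dot tri [ 466.87189761 -158.19137658   89.84935176] top@92 [ 466.94473278 -157.62008318   92.        ] side@92 [ 468.90591297 -160.19894044   92.        ]
[0.13704094 9.92778041]
[1.1017058 6.8348604]
top [0.71] [-2.35957745 39.38931972] [ 4.99445125 34.97665318] [1.61571965 2.14656178]
((463.9420471191406, -151.40042114257812), (99.56148529052734, 308.2695617675781), 19.360321044921875)<stdin>:16: RuntimeWarning: Mean of empty slice.
  ret = um.true_divide(
Traceback (most recent call last):
ValueError: zero-size array to reduction operation minimum which has no identity
```

Run:
```python
from h import *
st=read_state(); Rm=R.from_rotvec(st["tool_rot"]).as_matrix(); print(st["t"],Rm.round(3))
for sg in(1,-1):
    T=np.column_stack([np.cross([*(sg*EX),0],[0,0,-1]),[*(sg*EX),0],[0,0,-1]])
    rv=R.from_matrix(Rm.T@T).as_rotvec(); print(sg,rv)
    print(" shift tool axes to z=150:",Rm.T@(np.array([467.4,-159.,150.])-st["position"]))
```

```text
1.45 [[ 0.901  0.433  0.   ]
 [ 0.433 -0.901 -0.   ]
 [ 0.     0.    -1.   ]]
1 [ 9.16854031e-05  7.86552596e-06 -1.47083234e+00]
 shift tool axes to z=150: [ 352.42850185 -279.31554799   81.32872522]
-1 [ 8.08336995e-06 -9.42247265e-05  1.67076031e+00]
 shift tool axes to z=150: [ 352.42850185 -279.31554799   81.32872522]
```

Run:
```python
from h import *
st=read_state(); Rm=R.from_rotvec(st["tool_rot"]).as_matrix()
d=(np.array([467.4,-159.,150.])-st["position"])/12
a=-1.4708/12
for i in range(12):
    print(*(( (Rm@R.from_rotvec([0,0,a*i]).as_matrix()).T@d).round(1)),sep=", ")
```

```text
29.4, -23.3, 6.8
32.0, -19.5, 6.8
34.1, -15.5, 6.8
35.8, -11.2, 6.8
36.9, -6.7, 6.8
37.4, -2.1, 6.8
37.4, 2.4, 6.8
36.8, 7.0, 6.8
35.7, 11.4, 6.8
34.0, 15.7, 6.8
31.8, 19.8, 6.8
29.2, 23.5, 6.8
```

Request:
arm_command:
  series: [29.4,-23.3,6.8,0,0,-0.1226,70,32.0,-19.5,6.8,0,0,-0.1226,70,34.1,-15.5,6.8,0,0,-0.1226,70,35.8,-11.2,6.8,0,0,-0.1226,70,36.9,-6.7,6.8,0,0,-0.1226,70,37.4,-2.1,6.8,0,0,-0.1226,70,37.4,2.4,6.8,0,0,-0.1226,70,36.8,7.0,6.8,0,0,-0.1226,70,35.7,11.4,6.8,0,0,-0.1226,70,34.0,15.7,6.8,0,0,-0.1226,70,31.8,19.8,6.8,0,0,-0.1226,70,29.2,23.5,6.8,0,0,-0.1222,70]
  force: 60

```text
t: 2.95
position: [467.8, -157.9, 149.8]
tool_rot: [1.798, 2.575, -0.0]
force: [1.4, -0.0, -0.4]
opening: 70.2
finger_force: 0.0
```

Run:
```python
from h import *
s=camera("side"); c=camera("top"); st=read_state()
print(st["position"],st["tool_rot"],proj(s,st["position"]),bed(st["position"]),bed(st["position"]))
for k in(s,c):
  r=pinpoint(k,"drive_handle"); print([(x["p"],np.round(x["point"],1)) for x in r[:2]], [bed(atz(k,x["point"],73)) for x in r[:1]])
b=cv2.resize(s["pixels"][110:220,190:310,::-1],None,fx=6,fy=5.4,interpolation=2)
cv2.imwrite("pics/s2.png",b)
```

```text
[ 468.54770061 -154.68987823  149.40762461] [-1.79178868e+00 -2.57980485e+00 -2.23345137e-03] [246.25448475 136.15292456] [ 2.64283101 12.13608814] [ 2.64283101 12.13608814]
[(0.67, array([241.4, 165. ]))] [array([-7.61030665,  4.38157811])]
[] []
```

View pics/s2.png

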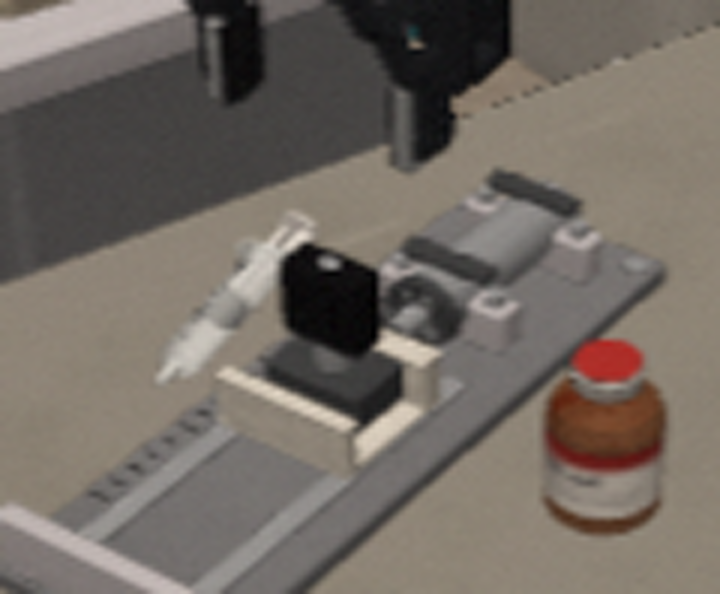

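Request:
arm_command:
  series: [-3.5,-2.5,20,0,0,0,70,0,0,25,0,0,0,70,0,0,25,0,0,0,70,0,0,15,0,0,0,70,0,0,8,0,0,0,70,0,0,0,0,0,0,70,0,0,0,0,0,0,70]

```text
t: 4.03
position: [466.6, -163.3, 57.5]
tool_rot: [1.803, 2.571, 0.0]
force: [0.5, 0.5, -0.9]
opening: 69.7
finger_force: 0.0
```

Run:
```python
from h import *
s=camera("side"); st=read_state()
print(st["t"],st["position"],bed(st["position"]),st["force"])
b=cv2.resize(s["pixels"][110:220,190:310,::-1],None,fx=6,fy=5.4,interpolation=2)
cv2.imwrite("pics/s3.png",b)
```

```text
4.075 [ 466.60495121 -163.29053518   57.47152115] [-2.11528843  4.71275502] [0.40091026 0.43117991 0.74511289]
```

View pics/s3.png

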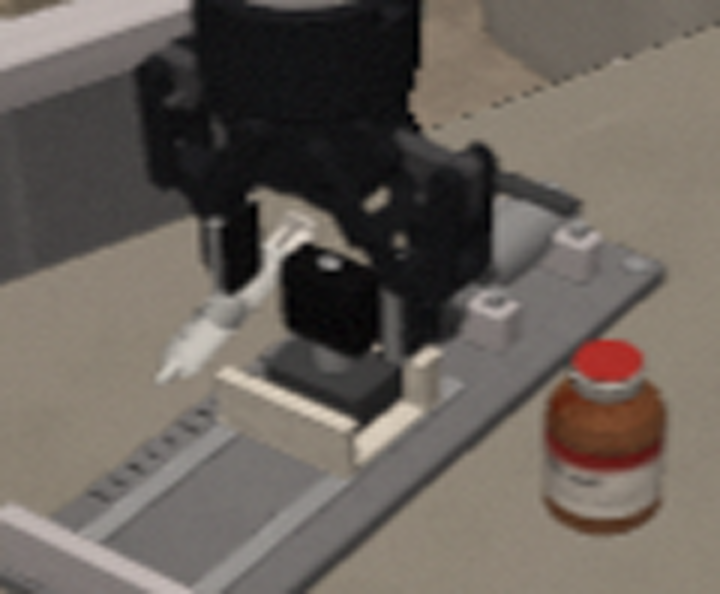

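Request:
arm_command:
  series: [3.5,2.2,2.0,0,0,0,60,0,0,0,0,0,0,50,0,0,0,0,0,0,44]
  force: 40

```text
t: 4.45
position: [467.0, -159.0, 54.8]
tool_rot: [1.803, 2.572, -0.0]
force: [-0.3, -0.2, 0.3]
opening: 44.0
finger_force: 0.0
```

Request:
arm_command:
  series: [0,0,0,0,0,0,30,0,0,0,0,0,0,30,0,0,0,0,0,0,30,0,0,0,0,0,0,30]
  force: 60

```text
t: 4.95
position: [467.4, -159.0, 55.0]
tool_rot: [1.803, 2.572, 0.001]
force: [1.8, 1.3, 4.0]
opening: 35.4
finger_force: 60.1
```

Run:
```python
from h import *
st=read_state()
f=st["force"][:2]; print(st["t"],st["position"],bed(st["position"]),"fx,fy bed",f@EX,f@EY,st["force"][2],st["opening"],st["finger_force"],st["ft_torque"])
```

```text
4.95 [ 467.38799349 -159.01727174   54.99807063] [0.07749244 8.4631747 ] fx,fy bed 2.108557804823407 0.6599360948966234 3.998948327159605 35.36582166897995 60.13014078140259 [ 0.31012183 -0.26413911  0.00624065]
```

Request:
arm_command:
  series: [-2,0,0,0,0,0,30,-2,0,0,0,0,0,30,-2,0,0,0,0,0,30]

```text
t: 5.32
position: [469.1, -163.9, 55.0]
tool_rot: [-1.802, -2.572, -0.001]
force: [-1.1, 5.7, 7.8]
opening: 35.5
finger_force: 60.7
```

Request:
arm_command:
  series: [-2,0,0,0,0,0,30,-2,0,0,0,0,0,30]

```text
t: 5.58
position: [470.5, -167.6, 55.0]
tool_rot: [-1.802, -2.572, -0.001]
force: [-1.1, 3.8, 7.4]
opening: 35.4
finger_force: 60.7
```

Request:
arm_command:
  series: [-2,0,0,0,0,0,30,-2,0,0,0,0,0,30]

```text
t: 5.82
position: [471.8, -171.2, 55.0]
tool_rot: [-1.802, -2.572, -0.001]
force: [-1.8, 6.6, 8.9]
opening: 35.3
finger_force: 60.9
```

Request:
arm_command:
  series: [-3,0,0,0,0,0,30,-3,0,0,0,0,0,30,-3,0,0,0,0,0,30]

```text
t: 6.2
position: [474.4, -178.4, 54.9]
tool_rot: [-1.8, -2.571, -0.002]
force: [-6.3, 10.8, 13.7]
opening: 35.4
finger_force: 61.5
```

Request:
arm_command:
  series: [-3,0,0,0,0,0,30,-3,0,0,0,0,0,30,-3,0,0,0,0,0,30,-3,0,0,0,0,0,30,-3,0,0,0,0,0,30,0,0,0,0,0,0,30,0,0,0,0,0,0,30]

```text
t: 7.08
position: [479.6, -192.7, 55.0]
tool_rot: [-1.8, -2.571, -0.001]
force: [-5.2, 10.1, 12.1]
opening: 35.6
finger_force: 61.5
```

Run:
```python
from h import *
s=camera("side"); c=camera("top");st=read_state()
f=st["force"][:2]; print(st["t"],st["position"],bed(st["position"]),"fx,fy bed",f@EX,f@EY,st["force"][2],st["opening"],st["finger_force"],st["ft_torque"])
for k in(s,c):
  for n,z in(("pusher_saddle",21),("gauge_plunger",30)):
    r=pinpoint(k,n); print(n,[(x["p"],bed(atz(k,x["point"],z))) for x in r[:1]])
b=cv2.resize(s["pixels"][110:220,190:310,::-1],None,fx=6,fy=5.4,interpolation=2)
cv2.imwrite("pics/s4.png",b)
```

```text
7.175 [ 479.56391735 -192.67758733   54.9342076 ] [  0.05034387 -27.33164658] fx,fy bed -1.804894815997909 10.441504136999205 11.907749457130286 35.64070387996993 61.47071957588196 [ 1.91950802  0.85228263 -0.13982445]
pusher_saddle [(0.85, array([-4.6381964 ,  8.40292703]))]
gauge_plunger [(0.45, array([-3.18235426, 21.47447493]))]
pusher_saddle []
gauge_plunger []
```

View pics/s4.png

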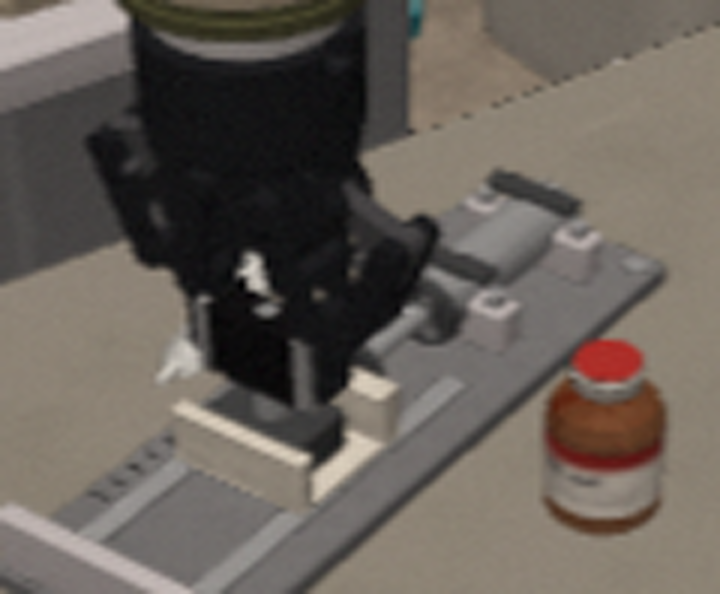

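Request:
arm_command:
  series: [-2,0,0,0,0,0,30,-2,0,0,0,0,0,30,0,0,0,0,0,0,30,0,0,0,0,0,0,30]

```text
t: 7.88
position: [480.9, -196.3, 54.9]
tool_rot: [-1.8, -2.571, -0.001]
force: [-5.4, 9.6, 13.0]
opening: 35.5
finger_force: 61.5
```

Run:
```python
from h import *
s=camera("side"); c=camera("top");st=read_state()
f=st["force"][:2]; print(st["t"],bed(st["position"]),f@EX,f@EY,st["force"][2])
for k in(s,c):
  for n,z in(("pusher_saddle",21),("gauge_plunger",30)):
    r=pinpoint(k,n); print(n,[(x["p"],bed(atz(k,x["point"],z))) for x in r[:1]])
a=cv2.resize(s["pixels"][140:215,200:290,::-1],None,fx=4.4,fy=7,interpolation=2)
b=cv2.resize(c["pixels"][190:265,220:310,::-1],None,fx=4.4,fy=7,interpolation=2)
cv2.imwrite("pics/s5.png",np.hstack([a,b]))
for y in(14,18): print(y,[(proj(k,[*(O+EY*y+EX*x),43 if y==14 else 30])) for k in(s,) for x in(30,0,-30)])
```

```text
7.975 [  0.03894158 -31.15999333] -1.3073924538572788 11.19078118973277 11.391298399792637
pusher_saddle [(0.96, array([-8.54482321,  9.82296049]))]
gauge_plunger [(0.6, array([-7.58322073, 11.65826445]))]
pusher_saddle []
gauge_plunger [(0.29, array([89.98918076, 34.42740702]))]
14 [array([258.20916246, 179.58669358]), array([247.26494675, 174.48537548]), array([236.59370612, 169.51129653])]
18 [array([259.34991455, 183.04913067]), array([248.50565613, 177.95777985]), array([237.92909171, 172.99211068])]
```

View pics/s5.png

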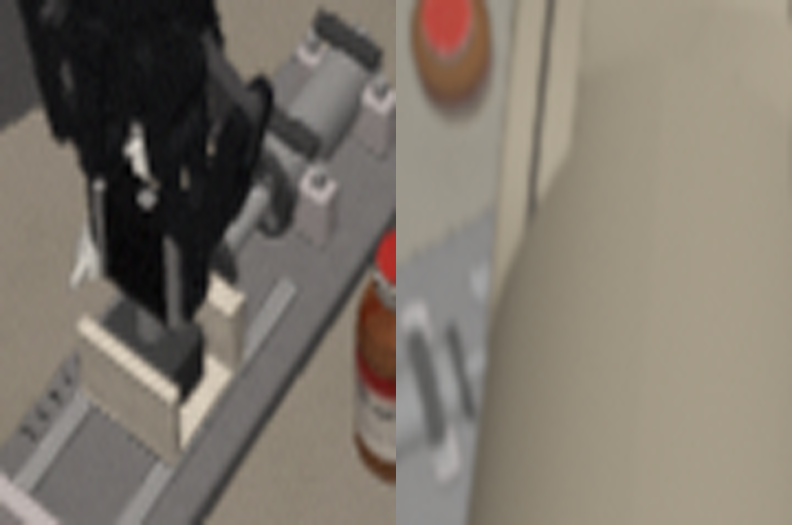

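Run:
```python
from h import *
s=camera("side")
print(bed(atz(s,(255.2,182.5),43)),"plunger right edge",bed(atz(s,(254.1,179.3),30)))
for y in(-4,2,6,10): print(y,proj(s,[*(O+EY*y+EX*30),43]))
for y in(14,18,22,26): print(y,"disc",proj(s,[*(O+EY*y+EX*13),30]))
im=s["pixels"].astype(int)
g=im.sum(2)//3
for r in range(172,190): print(r,g[r,244:264])
```

```text
[30.31744103  2.41970239] plunger right edge [12.9845786  21.51440088]
-4 [253.33057516 184.04563326]
2 [254.96820626 182.54886835]
6 [256.05357765 181.55685873]
10 [257.13388459 180.56947791]
14 disc [252.10353437 181.11504521]
18 disc [253.17137598 180.14832305]
22 disc [254.23434523 179.18601187]
26 disc [255.2924754  178.22808152]
172 [ 21  18  23  21  20  20  16  48 118 140 136 127 108  91  72  53  56  77
  72  52]
173 [ 16  19  22  18  17  19  38 110 140 137 125 107  90 102 113  96  72  60
  60  64]
174 [ 20  18  19  18  19  26  65  98 123 122 104  95 106 113 112 111 112 114
 113 114]
175 [ 16  20  20  18  28  47  55  58  94  98  90 105 112 113 111 113 109 112
 112 111]
176 [ 20  22  21  28  41  42  46  53  64  79 103 113 112 113 113 109 110 110
 111 112]
177 [ 16  18  17  30  40  44  40  46  49  77 103 114 113 110 113 111 110 112
 112 110]
178 [ 12  19  17  42  62  53  40  40  43  62  98 114 112 111 113 115 113 112
 113 112]
179 [ 18  19  17  73 134 121  82  54  41  54  97 112 114 112 113 114 113 110
 110 112]
180 [ 17  17  18  85 167 194 176 126  76  85 107 114 113 111 111 112 111 110
 105 126]
181 [ 21  24  24 128 185 199 197 194 170 138 129 121 112 113 113 112 110 110
 132 140]
182 [ 19  26  53 159 195 198 199 192 190 187 186 146 112 110 112 110 111 134
 142 142]
183 [ 23  51 111 133 160 187 193 194 194 180 138  99 104 112 111 106 132 145
 140 141]
184 [ 60 115 131 131 132 131 152 183 182 139 106  95 105 112 115 129 138 141
 142 140]
185 [ 98 125 127 129 133 135 135 130 123 107  99  97 104 115 131 138 136 143
 138 107]
186 [ 66  84 117 127 135 137 134 132 125 109 100  99 112 130 139 141 141 135
 107 103]
187 [ 59  58 101 123 130 134 135 131 122 109 102 107 129 137 141 141 133 103
 102 110]
188 [ 57  43  74 113 127 130 131 129 124 111  99 111 131 140 142 127  99 103
 112 109]
189 [ 39  31  77 114 127 124 126 126 125 111 102 115 135 141 126  95 101 110
 109 111]
```

Request:
arm_command:
  series: [2,0,0,0,0,0,30,2,0,0,0,0,0,30,2,0,0,0,0,0,30]

```text
t: 8.6
position: [480.1, -193.9, 55.0]
tool_rot: [1.803, 2.57, 0.0]
force: [5.6, -3.8, 0.2]
opening: 35.4
finger_force: 59.9
```

Request:
arm_command:
  series: [2,0,0,0,0,0,30,2,0,0,0,0,0,30,2,0,0,0,0,0,30,2,0,0,0,0,0,30]

```text
t: 9.1
position: [477.4, -186.7, 55.1]
tool_rot: [1.803, 2.569, -0.0]
force: [8.3, -9.5, -4.6]
opening: 35.0
finger_force: 60.1
```

Request:
arm_command:
  series: [2,0,0,0,0,0,30,2,0,0,0,0,0,30,2,0,0,0,0,0,30,1,0,0,0,0,0,30,1,0,0,0,0,0,30]

```text
t: 9.72
position: [475.2, -180.5, 55.1]
tool_rot: [1.803, 2.567, -0.001]
force: [10.7, -10.3, -4.9]
opening: 35.5
finger_force: 60.3
```

Request:
arm_command:
  series: [1,0,0,0,0,0,30,1,0,0,0,0,0,30,1,0,0,0,0,0,30]

```text
t: 10.1
position: [474.2, -177.8, 55.1]
tool_rot: [1.803, 2.567, -0.001]
force: [10.0, -10.1, -5.8]
opening: 35.6
finger_force: 60.3
```

```bash
cat > q.py <<'E'
from h import *
st=read_state(); f=st["force"][:2]
print("t %.2f bed %s F_y %.2f F_x %.2f Fz %.2f tq %s"%(st["t"],bed(st["position"]).round(2),f@EY,f@EX,st["force"][2],st["ft_torque"].round(2)))
E
python3 q.py
```

```text
t 10.10 bed [  0.06 -11.46] F_y -12.95 F_x 5.98 Fz -5.79 tq [-1.93 -1.77  0.21]
```

Request:
arm_command:
  series: [1,0,0,0,0,0,30,1,0,0,0,0,0,30,1,0,0,0,0,0,30,1,0,0,0,0,0,30]

```text
t: 10.6
position: [472.9, -174.2, 55.1]
tool_rot: [1.803, 2.567, -0.001]
force: [10.3, -10.4, -8.3]
opening: 35.5
finger_force: 60.3
```

Request:
arm_command:
  series: [1,0,0,0,0,0,30,1,0,0,0,0,0,30,1,0,0,0,0,0,30,1,0,0,0,0,0,30]

```text
t: 11.1
position: [471.5, -170.4, 55.1]
tool_rot: [1.803, 2.567, -0.001]
force: [10.5, -11.0, -6.9]
opening: 35.1
finger_force: 60.3
```

Request:
arm_command:
  series: [0.5,0,0,0,0,0,30,0.5,0,0,0,0,0,30]

```text
t: 11.35
position: [471.2, -169.5, 55.1]
tool_rot: [1.803, 2.567, -0.001]
force: [10.7, -11.5, -6.7]
opening: 35.7
finger_force: 60.3
```

Request:
arm_command:
  series: [0.5,0,0,0,0,0,30,0.5,0,0,0,0,0,30]

```text
t: 11.6
position: [470.8, -168.6, 55.1]
tool_rot: [1.803, 2.567, -0.001]
force: [10.7, -11.3, -6.8]
opening: 35.6
finger_force: 60.3
```

```bash
python3 q.py
```

```text
t 11.60 bed [ 0.06 -1.7 ] F_y -14.28 F_x 6.19 Fz -6.79 tq [-2.12 -1.82  0.25]
```

Request:
arm_command:
  series: [0.5,0,0,0,0,0,30,0.5,0,0,0,0,0,30]

```text
t: 11.85
position: [470.5, -167.6, 55.1]
tool_rot: [1.803, 2.567, -0.001]
force: [11.0, -10.7, -6.5]
opening: 35.5
finger_force: 60.3
```

Request:
arm_command:
  series: [0.5,0,0,0,0,0,30,0.5,0,0,0,0,0,30]

```text
t: 12.1
position: [470.2, -166.7, 55.1]
tool_rot: [1.803, 2.567, -0.001]
force: [10.4, -10.5, -6.5]
opening: 35.5
finger_force: 60.3
```

```bash
python3 q.py
```

```text
t 12.10 bed [0.08 0.32] F_y -13.44 F_x 6.17 Fz -6.47 tq [-2.15 -1.87  0.21]
```

Request:
arm_command:
  series: [0.5,0,0,0,0,0,30,0.5,0,0,0,0,0,30]

```text
t: 12.35
position: [469.8, -165.7, 55.1]
tool_rot: [1.803, 2.567, -0.001]
force: [11.2, -11.3, -5.1]
opening: 35.5
finger_force: 60.3
```

Request:
arm_command:
  series: [0.4,0,0,0,0,0,30,0.4,0,0,0,0,0,30]

```text
t: 12.6
position: [469.6, -165.0, 55.1]
tool_rot: [1.803, 2.567, -0.001]
force: [10.5, -11.0, -7.3]
opening: 35.2
finger_force: 60.3
```

```bash
python3 q.py
```

```text
t 12.60 bed [0.09 2.12] F_y -13.95 F_x 6.14 Fz -7.35 tq [-2.16 -1.86  0.26]
```

Request:
arm_command:
  series: [0.4,0,0,0,0,0,30,0.4,0,0,0,0,0,30]

```text
t: 12.85
position: [469.3, -164.2, 55.1]
tool_rot: [1.803, 2.567, -0.001]
force: [10.9, -10.1, -6.1]
opening: 35.4
finger_force: 60.3
```

Request:
arm_command:
  series: [0.4,0,0,0,0,0,30,0.4,0,0,0,0,0,30]

```text
t: 13.1
position: [469.1, -163.8, 55.1]
tool_rot: [1.803, 2.566, -0.001]
force: [12.2, -12.4, -9.6]
opening: 34.8
finger_force: 60.5
```

```bash
python3 q.py
```

```text
t 13.10 bed [0.07 3.34] F_y -15.80 F_x 7.22 Fz -9.63 tq [-2.6  -2.06  0.28]
```

Request:
arm_command:
  series: [0.4,0,0,0,0,0,30,0.4,0,0,0,0,0,30]

```text
t: 13.35
position: [469.0, -163.5, 55.1]
tool_rot: [1.803, 2.565, -0.001]
force: [13.6, -15.1, -10.5]
opening: 35.2
finger_force: 60.6
```

```bash
python3 q.py
```

```text
t 13.35 bed [0.07 3.68] F_y -18.81 F_x 7.60 Fz -10.55 tq [-2.83 -2.2   0.3 ]
```

Request:
arm_command:
  series: [0.4,0,0,0,0,0,30,0.4,0,0,0,0,0,30,0,0,0,0,0,0,30]

```text
t: 13.72
position: [468.8, -162.9, 55.1]
tool_rot: [1.803, 2.565, -0.001]
force: [14.0, -15.1, -9.4]
opening: 35.0
finger_force: 60.7
```

```bash
python3 q.py
```

```text
t 13.72 bed [0.08 4.38] F_y -18.96 F_x 8.07 Fz -9.36 tq [-2.86 -2.22  0.31]
```

Request:
arm_command:
  series: [-1,0,0,0,0,0,30,-1,0,0,0,0,0,30,-0.5,0,0,0,0,0,30]

```text
t: 14.1
position: [468.8, -162.9, 55.0]
tool_rot: [1.803, 2.569, 0.0]
force: [5.7, -3.2, 0.8]
opening: 35.3
finger_force: 62.0
```

```bash
python3 q.py
```

```text
t 14.10 bed [0.07 4.31] F_y -4.94 F_x 4.25 Fz 0.84 tq [-0.78 -0.93  0.15]
```

Request:
arm_command:
  series: [0,0,0,0,0,0,40,0,0,0,0,0,0,46,0,0,0,0,0,0,54,0,0,0,0,0,0,62,0,0,0,0,0,0,66]

```text
t: 14.72
position: [467.8, -161.4, 54.7]
tool_rot: [-1.804, -2.572, 0.0]
force: [-0.5, -0.2, 0.1]
opening: 66.2
finger_force: 0.0
```

```bash
python3 q.py
python3 - <<'E'
from h import *
s=camera("side")
cv2.imwrite("pics/s6.png",cv2.resize(s["pixels"][110:220,190:310,::-1],None,fx=6,fy=5.4,interpolation=2))
E
```

```text
t 14.72 bed [-0.36  6.12] F_y 0.01 F_x -0.50 Fz 0.14 tq [ 0.   -0.    0.05]
```

View pics/s6.png

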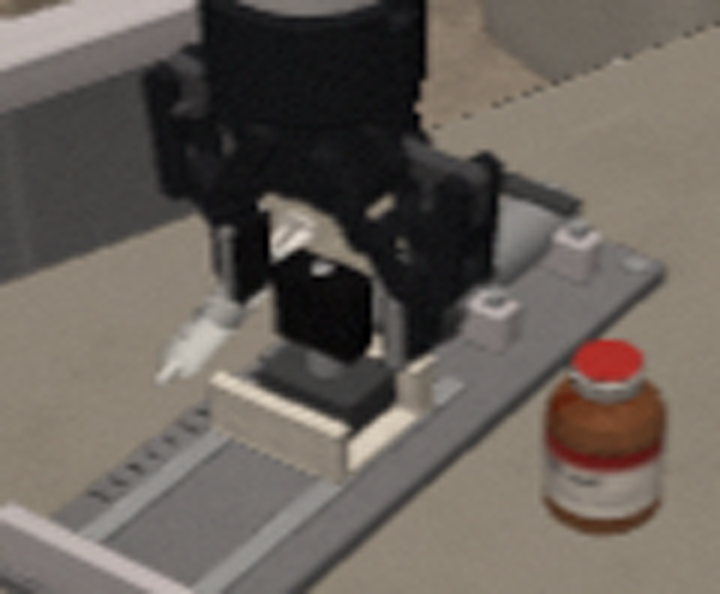

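Request:
arm_command:
  series: [0,0,-15,0,0,0,70,0,0,-25,0,0,0,70,0,0,-30,0,0,0,70,0,0,-20,0,0,0,70,0,0,0,0,0,0,70,0,0,0,0,0,0,70,0,0,0,0,0,0,70,0,0,0,0,0,0,70]

```text
t: 15.78
position: [467.5, -161.2, 144.1]
tool_rot: [-1.803, -2.572, 0.0]
force: [-0.5, -0.4, -0.3]
opening: 70.0
finger_force: 0.0
```

```bash
python3 q.py
python3 - <<'E'
from h import *
s=camera("side")
cv2.imwrite("pics/s7.png",cv2.resize(s["pixels"][110:220,190:310,::-1],None,fx=6,fy=5.4,interpolation=2))
E
```

```text
t 15.78 bed [-0.56  6.32] F_y -0.21 F_x -0.60 Fz -0.28 tq [ 0.03 -0.01  0.06]
```

View pics/s7.png

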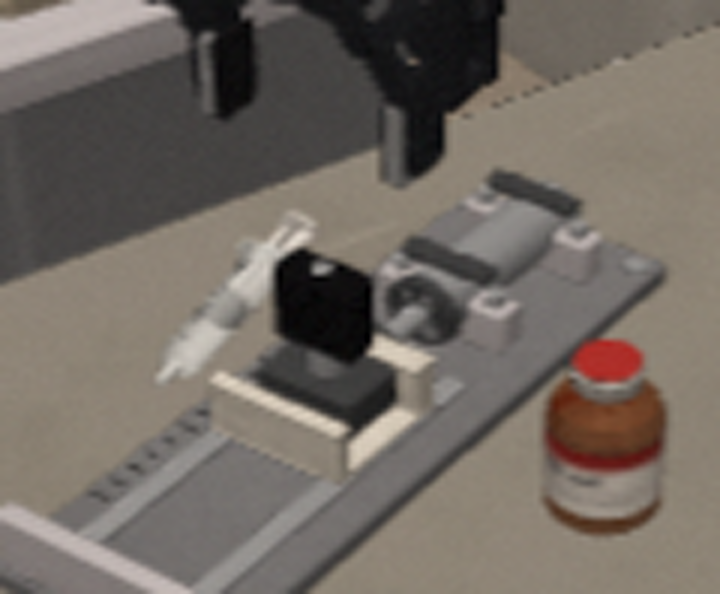

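The view shows the gripper clear of the handle. The block at about (330,380) is forward against the pusher wall, the saddle at (430,370) sits slightly behind where it started, and the vial and syringe have not moved.

```bash
python3 -c "
from cell import sign_off
print(sign_off())"
```

```text
the job is handed in; nothing more can be done
None
```

I drew the pusher back about 12 mm clear of the plunger, brought it up in one pass with no overrun to about 1 mm past where the firm spring was felt (an estimated 5.5 N on the plunger), then let go with the slack forward. The vial and syringe show unmoved and the tape was never approached; the job is handed in at about 16 s, but sign-off gave no verdict.

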